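# Hood the bar lamp and run its arm out to the 100 mm line

### The job

Hang the loose glare hood over the horizontal bar lamp, centred along it and level, and let go of it. Then squeeze the hand grip of the lamp's telescoping arm so that its side lock button goes fully in, draw the arm out until the second long line of its scale (100 mm) is level with the mouth of the sleeve, and finish while still holding it there with the button squeezed and the hood still hanging on the lamp, so that I can tighten the clamp screw. Leave everything else on the bench where it is.

Things in the scene. Friction and masses are not known exactly. Their poses are not given: they have to be found in the camera images.
- hood: Loose glare hood of bare aluminium sheet, about 110 g: an inverted U channel, open below and at both ends, standing on its cheeks' lower edges. 100 mm long along its own y, 46 mm wide outside along its own x, 55 mm high, sheet 3 mm, so 40 mm between the cheeks. Origin: centre of its underside (cheeks' lower edges); z up. It can be gripped from above across its width, by the two cheeks.
- hood_seat (a point): Centre of the underside of the hood's flat top, 52 mm above the hood's origin: the face that rests on the lamp. Axes as the hood's.
- lamp_stand: Fixed boom stand: cast base 180 x 220 x 18 mm, post, and on it a level square sleeve 34 x 34 mm (collar 40 x 40 at its mouth), axis 180 mm above the bench along the stand's own +y. Origin: on the bench under the post; z up. The telescoping arm leaves the sleeve's mouth towards +y, with the hand grip and then the bar lamp on its end. A clamp knob on the sleeve's -x side is not to be used.
- sleeve_mouth (a point): Centre of the sleeve's mouth, 150 mm from the post along the stand's +y, 180 mm above the bench. Axes as the stand's. The scale is read where the bare arm leaves the sleeve here.
- lamp_arm (a joint): How far the arm is drawn out (m), 0 to 0.130: the bare length between sleeve mouth and grip. 22 mm square bar, black lines across its top: short every 10 mm, full-width at 50 and 100 mm from the grip; 0.100 puts the 100 mm line at the mouth. Slides along the stand's y only. Starts parked at 0.019 to 0.020, locked there while the button is out. A spring draws it back with 2 to 3 N; friction 1 N.
- grip_mid (a point): Centre of the hand grip, on the arm's axis, 180 mm above the bench: black block 44 mm long (along the stand's y), 30 mm wide (x), 36 mm high, between the bare arm and the lamp, moving with them. It lies 22 mm + lamp_arm from sleeve_mouth along +y. Axes as the stand's.
- lock_button (a joint): How far the lock button is in (m): 0 out, 0.005 fully in; over 0.003 frees the arm and counts as squeezed. Grey, 26 x 26 mm, mid of the grip's +x side, moves with it; 8 mm proud when out, 3 when in. Squeeze it against the grip's plain -x side (38 mm over both when out, 33 when in): 5 N to start, 7.5 N fully in. Let go, it springs out (beyond the parked place only to about 0.0025).
- button_face (a point): Centre of the button's outer face. Axes as the stand's.
- lamp_top (a point): Highest point, at mid-length, of the bar lamp: a level round aluminium tube 26 mm across, 160 mm long along the stand's y, beginning 6 mm beyond the grip, its far end free; top 193 mm above the bench. Moves with the arm, 130 mm + lamp_arm from sleeve_mouth along +y. Axes as the stand's.
- specimen: Bystander, to be left alone: black cylindrical specimen mount, 32 mm across, 20 mm high, on the grid pad. Origin: centre of its underside.
- petri_dish: Bystander, to be left alone: glass dish, 84 mm across, 14 mm high, on the grid pad. Origin: centre of its underside.
- jar_a: Bystander, to be left alone: white jar with a screw cap, 52 mm across, 68 mm high. Origin: centre of its underside.
- jar_b: Bystander, to be left alone: a second jar like jar_a. Origin: centre of its underside.
- slide_box: Bystander, to be left alone: microscope slide box, 86 x 101 x 34 mm. Origin: centre of its underside.
- forceps: Bystander, to be left alone: steel forceps lying flat, 110 mm long, 8 mm high. Origin: centre of its underside.
- dropper_bottle: Bystander, to be left alone: small brown bottle, 34 mm across, 70 mm high. Origin: centre of its underside.
Not all that is in view belongs to the job. There is more than one size of the hood; the job needs the largest.

How it is judged:
By the outcome, as a careful person would: the job done as asked, in the order asked, and still so for the second after the job is handed in, while the arm keeps its last pose, push and grip.
It also fails if it takes over 51 s, if anything falls off the work surface, if the arm or the gripper's body presses on something with over 40 N, if the wrist force passes 120 N, or if a joint passes its speed limit or range.

### The arm

A 6-joint arm with a two-finger parallel gripper is mounted at the origin on the work surface. World frame = base frame: x ahead of the robot, y to its left, z up, the work surface at z = 0. Lengths are in m, angles in rad, forces in N, time in s.
With the tool pointing down it reaches from about 0.3 to 0.95 m from the base axis. Payload 3.1 kg.
Tool frame: the origin (TCP) lies midway between the tips of the shut fingers; the grasp point (between the pads) lies 19 mm behind it; z points along the fingers, y is the direction in which the jaws open and shut (so a half turn about z gives the same grasp; the last joint's range is limited). The gripper opens to 85 mm and grips with 20 to 120 N. Pads are 22 mm wide; open, the fingers measure 114 mm over their backs; the gripper's body (76 mm by 85 mm) begins 54 mm behind the grasp point. The pads swing forward as they close: fully open they stand 13 mm farther back than shut.
Start: joints at [1.248, 0.308, 1.634, -0, 1.2, -0.07], TCP at [0.156, 0.605, 0.231] pointing down, gripper open.
Joint ranges: [-3.06, 3.06], [-0.79, 1.96], [0.05, 2.63], [-1.19, 4.34], [0.05, 2.64], [-2.94, 2.94]. Speed limits (rad/s): [2.79, 2.79, 3.14, 3.14, 3.14, 3.14].

### API

Orientations are given as a 3x3 rotation matrix whose columns are the frame's x, y, z axes.
In Python, from plant import get_state, viewer, bot gives the robot as it stands. The module is installed in compiled form; this text tells all that it offers.
- The arm moves only by the tool step_arm, never from a script. Its argument "increments" is a list of rows, each a list of 5 numbers: the finger opening in cm, from 0 to 8.54, then the shift along the tool's x, y, z in cm, then the turn about the tool's z in rad. In form: [[fingers, x, y, z, twist], ...]. A call has 1 to 8 rows; each row is the pose to reach, as a shift and turn from the pose measured when the call began, along the tool's axes at that moment; what a row does not reach only later rows make up. A row lasts 1/12 s, in which the tool goes at most 41.7 mm and 7.16 degrees, less where a joint would pass 70% of its speed; a pose out of reach is approached as far as the arm can. A call with a gripper value outside its range is refused whole. The fingers move at their own pace and stop on an object; "force" is the grip in N (left out, the last holds). Time passes only in rows, so rows that repeat a pose let the fingers close. It gives the time, the measured TCP pose, the force and the opening at its end, in the units of the state.
- get_state(): the state, without advancing time (a new reading comes with each control period).
- viewer.grab_frame(name): name is "side" or "top"; returns a dict with "img" (384x512x3 uint8, red, green, blue), "range_z" (384x512 float32, m along the optical axis (not along the pixel's ray), 0 where there is no reading), "K" (3x3 intrinsics, pixels), "cam_to_world" (4x4, takes a point from camera to world coordinates). Camera axes: x right, y up, looking along -z (the intrinsics and any distortion apply to the point x, -y, -z); pixel columns grow to the right and rows downward; lengths in m; the calibration is good to about 2 mm. A picture is of the moment at which its call begins.
- bot.sign_off(): hands the job in, once; it reports no verdict.
The state is a dict: "time_s": time; "joint_pos": joint angles; "joint_velocities": joint speeds; "joint_efforts": joint torques, N m; "ee_pos": TCP position; "tool_rot": TCP orientation; "wrist_force": force on the tool from outside, world axes, zero at the start; "torque": the same for the moment, N m; "grip_width": opening from 0.0 (shut) to 1.0 (fully open).
Only numpy, scipy, OpenCV 4.12 (cv2) and the standard library are available. Lean on these libraries where they do the work, as an engineer would, in place of code of your own. Each camera call takes 0.05 s, during which the arm holds its last target. There are 200 camera calls.

## Working session

There is one attempt and no reset: what is moved stays moved. The work goes in short steps, Python scripts to look and compute and a tool call to move; the robot and the scene stay as the last step left them, time stands still between calls to the robot, and variables do not carry over. Pictures are saved under pics/ and viewed, about 8 in all and at most 12, crops included, and the job is handed in when it is done.

Besides the shell and the picture viewer there is one more tool, called after ">>>" as name(argument=value, ...) on one line, values as JSON. step_arm: Moves the arm, as the interface text tells. Its arguments: {"type":"object","properties":{"increments":{"type":"array"},"force":{"type":"number"}},"required":["increments"]}

```bash
mkdir -p pics; cat > h.py <<'E'
import numpy as np, cv2
from plant import get_state, viewer, bot
def grab(n):
    f=viewer.grab_frame(n); np.savez(f'{n}.npz',**f); return f
def cloud(f):
    z=f['range_z']; h,w=z.shape; v,u=np.mgrid[:h,:w]; K=f['K']
    x=(u-K[0,2])/K[0,0]*z; y=(v-K[1,2])/K[1,1]*z
    p=np.stack([x,-y,-z,np.ones_like(z)],-1)@f['cam_to_world'].T
    p=p[...,:3]; p[z==0]=np.nan; return p
E
python3 - <<'E'
from h import *
for n in('top','side'):
    f=grab(n); cv2.imwrite(f'pics/{n}0.png',cv2.resize(f['img'][...,::-1],(800,600))); print(n,f.keys(),f['K'],f['cam_to_world'].round(3))
print(get_state())
E
```

```text
top dict_keys(['img', 'range_z', 'K', 'cam_to_world']) [[474.70190431   0.         256.20811192]
 [  0.         474.70190431 188.93210945]
 [  0.           0.           1.        ]] [[ 1.000e-02  9.960e-01 -8.700e-02  4.670e-01]
 [-1.000e+00  1.000e-02  0.000e+00  8.000e-03]
 [ 1.000e-03  8.700e-02  9.960e-01  1.488e+00]
 [ 0.000e+00  0.000e+00  0.000e+00  1.000e+00]]
side dict_keys(['img', 'range_z', 'K', 'cam_to_world']) [[483.61316954   0.         263.1787794 ]
 [  0.         483.61316954 189.81292894]
 [  0.           0.           1.        ]] [[-0.887  0.285 -0.363  0.146]
 [-0.462 -0.57   0.68   0.816]
 [-0.013  0.771  0.637  0.909]
 [ 0.     0.     0.     1.   ]]
{'time_s': 0.1, 'joint_pos': array([ 1.24829361e+00,  3.08897502e-01,  1.63505946e+00,  1.03227367e-05,
        1.19970080e+00, -6.96793571e-02]), 'joint_velocities': array([ 0.00093541, -0.00178533, -0.00165978,  0.00021587, -0.00037089,
        0.0008142 ]), 'joint_efforts': array([-1.44240996e-03, -4.16403866e+01, -2.77645344e+01, -1.01243731e-04,
        4.05969404e-03, -7.75877965e-06]), 'ee_pos': array([0.1561115 , 0.60442197, 0.23017454]), 'tool_rot': array([[-9.68209060e-01,  2.50141512e-01, -6.63641039e-04],
       [ 2.50142345e-01,  9.68207097e-01, -1.95558981e-03],
       [ 1.53367773e-04, -2.05942450e-03, -9.99997868e-01]]), 'wrist_force': array([ 0.50875477, -1.04977598, -0.21001674]), 'torque': array([ 0.02157788, -0.01412001,  0.0424887 ]), 'grip_width': 0.9996390267607277}
```

View pics/top0.png

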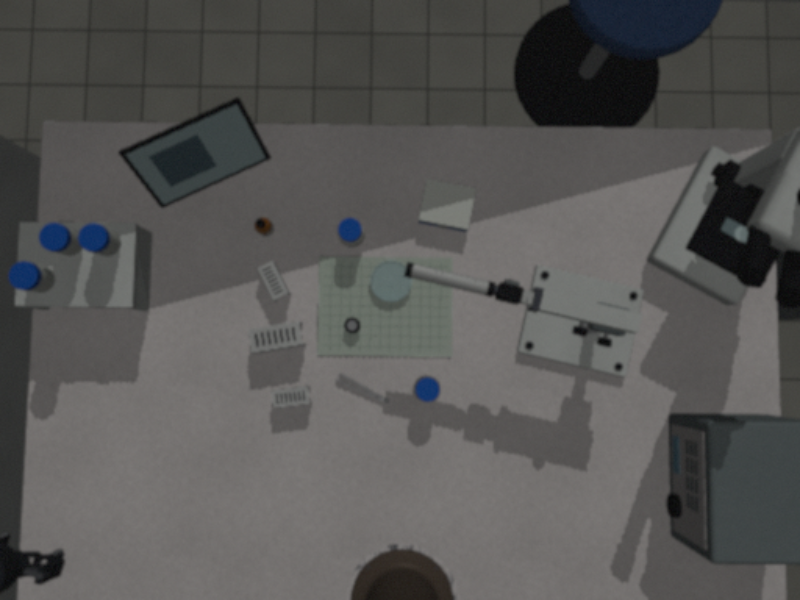

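View pics/side0.png

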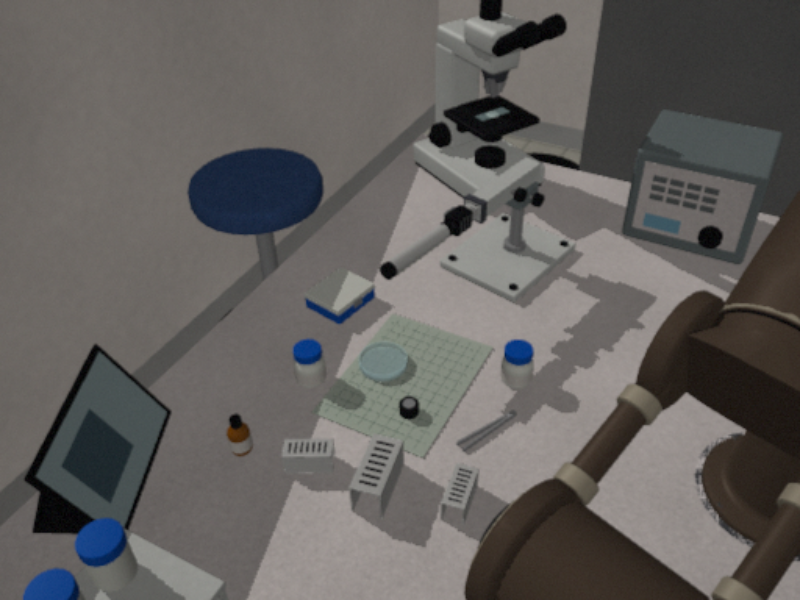

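The pictures show three slotted hoods at about (270,280), (277,336) and (290,397) in the top view, with the middle one the largest. The lamp tube runs from (408,270) to (495,290), the grip is at (510,291), and the stand is on the right.

```bash
python3 - <<'E'
from h import *
f=np.load('top.npz'); p=cloud(f); s=cloud(np.load('side.npz'))
for nm,q in(('top',p),('side',s)):
    z=q[...,2]; print(nm,'bench z',np.nanmedian(z[(q[...,0]>.1)&(q[...,0]<.7)&(abs(q[...,1])<.5)]))
    m=((z>.02)&(z<.3)&(q[...,0]>.25)&(q[...,0]<.75)&(q[...,1]>-.5)&(q[...,1]<.45)).astype(np.uint8)
    n,l,st,c=cv2.connectedComponentsWithStats(m)
    for i in range(1,n):
        if st[i,4]<40: continue
        P=q[l==i]; zz=np.percentile(P[:,2],95); T=P[P[:,2]>zz-.008]
        r=cv2.minAreaRect((T[:,:2]*1000).astype(np.float32))
        print(st[i],'mean',T.mean(0).round(4),'z95',zz.round(4),'rect',np.round(r[0],1),np.round(r[1],1),round(r[2],1))
# lamp tube: axis fit
    m=(z>.15)&(z<.215)&(q[...,0]>.35)&(q[...,0]<.65)&(q[...,1]>-.3)&(q[...,1]<.1)
    P=q[m]; print('lamp pts',len(P)); 
    for y in np.arange(-.26,.06,.01):
        t=P[(P[:,1]>=y)&(P[:,1]<y+.01)]
        if len(t)>3: print(round(y,2),len(t),'x',np.percentile(t[:,0],[2,50,98]).round(4),'z',np.percentile(t[:,2],[50,97]).round(4))
im=f['img'][...,::-1]
cv2.imwrite('pics/crop.png',np.hstack([cv2.resize(im[140:270,145:245],(400,520),interpolation=cv2.INTER_CUBIC),cv2.resize(im[160:260,255:355][:, :],(400,520),interpolation=cv2.INTER_CUBIC)]))
E
```

```text
top bench z 0.0012980131173904175
[163 139  12  12 114] mean [0.7308 0.2809 0.0717] z95 0.074 rect [731.9 281. ] [16. 15.] 0.4
[217 139  17  18 243] mean [0.7199 0.1074 0.0689] z95 0.0728 rect [720.1 106.9] [43.4 42.5] 1.0
[268 139  33   8 175] mean [ 0.7425 -0.0865  0.036 ] z95 0.0393 rect [739.1 -76.4] [99.2 22.2] 89.2
[415 153   9  17 101] mean [ 0.6795 -0.493   0.0556] z95 0.0586 rect [ 682.4 -490.9] [36.7 17.6] 0.3
[165 167  21  25 268] mean [0.6219 0.2588 0.0415] z95 0.0455 rect [622.3 259.4] [71.4 32.7] 27.2
[ 259  167  153   60 2447] mean [ 0.5693 -0.2642  0.1976] z95 0.2013 rect [ 573.7 -203.7] [418.4  62.2] 76.1
[361 173  14  16  48] mean [ 0.6228 -0.3339  0.0219] z95 0.0252 rect [ 620.9 -331.2] [50.3 28.5] 52.4
[221 203  10  10  70] mean [0.537  0.1028 0.0243] z95 0.0285 rect [536.1 102. ] [27.9 27.8] 89.6
[339 203  14  13  44] mean [ 0.5378 -0.2668  0.0221] z95 0.0245 rect [ 537.2 -267.1] [32.3 32.6] 56.8
[159 205  36  21 524] mean [0.5113 0.2485 0.0567] z95 0.0607 rect [511.  248.8] [45.9 99.3] 9.9
[349 212  15  14  57] mean [ 0.5035 -0.2978  0.0218] z95 0.0243 rect [ 50
[... 3433 characters left out ...]
9 0.6027] z [0.1882 0.1955]
-0.12 33 x [0.5871 0.5936 0.6066] z [0.189  0.1956]
-0.11 31 x [0.5895 0.595  0.6119] z [0.1906 0.1943]
-0.1 33 x [0.5919 0.5962 0.6107] z [0.189  0.1952]
-0.09 33 x [0.5942 0.6001 0.6124] z [0.1891 0.196 ]
-0.08 31 x [0.5947 0.6017 0.6175] z [0.1882 0.1948]
-0.07 33 x [0.599  0.6043 0.6169] z [0.1893 0.1959]
-0.06 34 x [0.6008 0.607  0.6212] z [0.19   0.1948]
-0.05 39 x [0.6018 0.6089 0.6221] z [0.1895 0.1936]
-0.04 31 x [0.6049 0.6108 0.6264] z [0.1899 0.1942]
-0.03 41 x [0.6069 0.6128 0.6277] z [0.1893 0.194 ]
-0.02 33 x [0.6093 0.6156 0.6302] z [0.1884 0.195 ]
-0.01 71 x [0.6113 0.6245 0.6382] z [0.1846 0.1946]
0.0 23 x [0.6138 0.6206 0.6309] z [0.1812 0.1947]
```

View pics/crop.png

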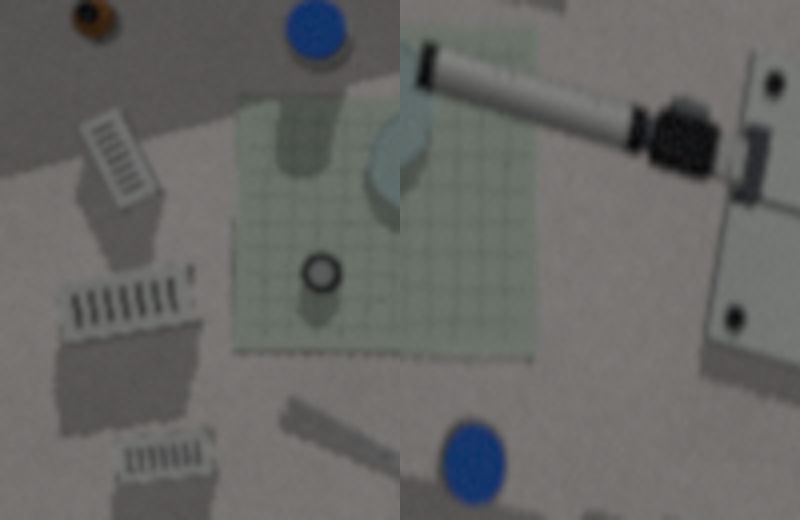

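The largest hood is confirmed as the middle one, about 99 x 46 mm with its width axis at 10°. The button is on the grip's far (+x) side. Next I measure the lamp axis and ends more finely, and start moving to above the hood.

```bash
cat >> h.py <<'E'
def cast(f,uv,z):
    uv=np.atleast_2d(uv).astype(float); K=f['K']; M=f['cam_to_world']
    d=np.stack([(uv[:,0]-K[0,2])/K[0,0],-(uv[:,1]-K[1,2])/K[1,1],-np.ones(len(uv))],1)@M[:3,:3].T
    o=M[:3,3]; return (o+d*((z-o[2])/d[:,2])[:,None])
E
python3 - <<'E'
from h import *
for n in('top','side'):
    f=np.load(n+'.npz'); q=cloud(f); z=q[...,2]
    m=(z>.165)&(z<.215)&(q[...,0]>.5)&(q[...,0]<.66)&(q[...,1]>-.30)&(q[...,1]<.04)
    l=cv2.connectedComponents(m.astype(np.uint8))[1]; 
    v,u=np.nonzero(m&(l==l[m][np.argmax(np.bincount(l[m]))] if False else m)
    P=cast(f,np.c_[u,v],.18)[:,:2]
    T=P[(P[:,1]>-.145)&(P[:,1]<-.02)]
    vx,vy,x0,y0=cv2.fitLine((T).astype(np.float32),cv2.DIST_L2,0,1e-6,1e-6).ravel()
    d=np.array([vx,vy])*np.sign(vy); a=np.degrees(np.arctan2(d[0],d[1])); s=(P-[x0,y0])@d; w=(P-[x0,y0])@[d[1],-d[0]]
    print(n,'angle',a,'far end s',np.percentile(s,[99,100]),'pt',x0,y0)
    e=s.max(); print(' far end xy',np.array([x0,y0])+d*e)
    for b in np.arange(0,.30,.008):
        k=(s<e-b)&(s>=e-b-.008)
        if k.sum()>3: print('  %.3f n%d w %.4f %.4f bright %.0f'%(b,k.sum(),w[k].min(),w[k].max(),f['img'][v[k],u[k]].mean()))
E
```

```text
File "<stdin>", line 6
    v,u=np.nonzero(m&(l==l[m][np.argmax(np.bincount(l[m]))] if False else m)
                  ^
SyntaxError: '(' was never closed
```

>>> step_arm(increments=[[6.5,0,0,0,0.12],[6.5,0,0,0,0.24],[6.5,0,0,0,0.36],[6.5,0,0,0,0.48]], force=30)

```text
time_s: 0.43
ee_pos: [0.1559, 0.6039, 0.2293]
tool_rot: [[-0.739, 0.673, -0.001], [0.673, 0.739, -0.003], [-0.001, -0.003, -1.0]]
wrist_force: [0.0, -0.2, 0.7]
grip_width: 0.763
```

```bash
cat > m.py <<'E'
from h import *
for n in('top','side'):
    f=np.load(n+'.npz'); q=cloud(f); z=q[...,2]
    m=(z>.165)&(z<.215)&(q[...,0]>.5)&(q[...,0]<.66)&(q[...,1]>-.30)&(q[...,1]<.04)
    v,u=np.nonzero(m)
    P=cast(f,np.c_[u,v],.18)[:,:2]
    T=P[(P[:,1]>-.145)&(P[:,1]<-.02)]
    vx,vy,x0,y0=cv2.fitLine((T).astype(np.float32),cv2.DIST_L2,0,1e-6,1e-6).ravel()
    d=np.array([vx,vy])*np.sign(vy); a=np.degrees(np.arctan2(d[0],d[1])); s=(P-[x0,y0])@d; w=(P-[x0,y0])@[d[1],-d[0]]
    print(n,'angle',a,'far end s',np.percentile(s,[99,100]),'pt',x0,y0)
    e=s.max(); print(' far end xy',np.array([x0,y0])+d*e)
    for b in np.arange(0,.27,.008):
        k=(s<e-b)&(s>=e-b-.008)
        if k.sum()>3: print('  %.3f n%d w %.4f %.4f bright %.0f'%(b,k.sum(),w[k].min(),w[k].max(),f['img'][v[k],u[k]].mean()))
E
python3 m.py
```

```text
top angle 13.315197 far end s [0.08045946 0.08426705] pt 0.6112081 -0.08244653
 far end xy [ 6.30615448e-01 -4.44757106e-04]
  0.000 n26 w -0.0136 0.0122 bright 38
  0.008 n28 w -0.0143 0.0121 bright 72
  0.016 n27 w -0.0129 0.0114 bright 100
  0.024 n27 w -0.0130 0.0121 bright 100
  0.032 n27 w -0.0130 0.0120 bright 100
  0.040 n27 w -0.0124 0.0120 bright 100
  0.048 n27 w -0.0131 0.0113 bright 98
  0.056 n26 w -0.0131 0.0126 bright 100
  0.064 n25 w -0.0124 0.0112 bright 101
  0.072 n26 w -0.0125 0.0126 bright 100
  0.080 n26 w -0.0125 0.0125 bright 102
  0.088 n27 w -0.0119 0.0125 bright 102
  0.096 n26 w -0.0126 0.0111 bright 102
  0.104 n28 w -0.0126 0.0131 bright 103
  0.112 n27 w -0.0119 0.0124 bright 103
  0.120 n25 w -0.0120 0.0131 bright 102
  0.128 n27 w -0.0120 0.0130 bright 103
  0.136 n27 w -0.0114 0.0130 bright 103
  0.144 n26 w -0.0121 0.0116 bright 78
  0.152 n28 w -0.0121 0.0136 bright 35
  0.160 n24 w -0.0128 0.0129 bright 44
  0.168 n36 w -0.0148 0.0176 bright 29
  0.176 n42 w -0.0155 0.0250 bright 34
  0.184 n43 w -0.0156 0.0243 bright 34
  0.192 n43 w -0.0149 0.
[... 1129 characters left out ...]
28 n26 w -0.0164 0.0190 bright 114
  0.136 n24 w -0.0166 0.0180 bright 112
  0.144 n22 w -0.0148 0.0190 bright 116
  0.152 n24 w -0.0139 0.0191 bright 109
  0.160 n26 w -0.0238 0.0201 bright 79
  0.168 n32 w -0.0230 0.0211 bright 41
  0.176 n28 w -0.0241 0.0211 bright 25
  0.184 n34 w -0.0243 0.0273 bright 23
  0.192 n36 w -0.0234 0.0336 bright 25
  0.200 n38 w -0.0225 0.0379 bright 32
  0.208 n32 w -0.0157 0.0369 bright 29
  0.216 n35 w -0.0279 0.0380 bright 37
  0.224 n38 w -0.0270 0.0370 bright 43
  0.232 n36 w -0.0282 0.0339 bright 57
  0.240 n32 w -0.0252 0.0287 bright 88
  0.248 n34 w -0.0254 0.0351 bright 93
  0.256 n38 w -0.0245 0.0416 bright 74
  0.264 n38 w -0.0236 0.0427 bright 64
```

>>> step_arm(increments=[[6.5,-4,-0.2,0,0.1],[6.5,-8,-0.4,0,0.2],[6.5,-12,-0.6,0,0.3],[6.5,-16,-0.8,0,0.4],[6.5,-20,-1,0,0.5],[6.5,-24,-1.2,0,0.6],[6.5,-28,-1.4,0,0.66],[6.5,-32,-1.6,0,0.66]])

```text
time_s: 1.1
ee_pos: [0.3824, 0.3748, 0.2295]
tool_rot: [[-0.169, 0.986, -0.002], [0.986, 0.169, -0.004], [-0.003, -0.002, -1.0]]
wrist_force: [0.2, 0.3, -0.3]
grip_width: 0.758
```

>>> step_arm(increments=[[6.5,-3,2.1,1,0],[6.5,-6,4.2,2,0],[6.5,-9,6.3,3,0],[6.5,-12,8.4,5,0],[6.5,-14.5,10.4,7,0],[6.5,-14.5,10.4,9,0],[6.5,-14.5,10.4,10,0],[6.5,-14.5,10.4,10,0]])

```text
time_s: 1.77
ee_pos: [0.5065, 0.2477, 0.1263]
tool_rot: [[-0.168, 0.986, -0.009], [0.986, 0.168, -0.006], [-0.005, -0.01, -1.0]]
wrist_force: [0.4, -0.4, -0.2]
grip_width: 0.76
```

```bash
python3 - <<'E'
from h import *
a=grab('side')['img'][...,::-1]; b=grab('top')['img'][...,::-1]
cv2.imwrite('pics/over.png',np.hstack([cv2.resize(a[200:350,170:320],(400,400)),cv2.resize(b[140:270,120:250],(400,400))]))
print(get_state()['ee_pos'])
E
```

```text
[0.50841404 0.249569   0.1294464 ]
```

View pics/over.png

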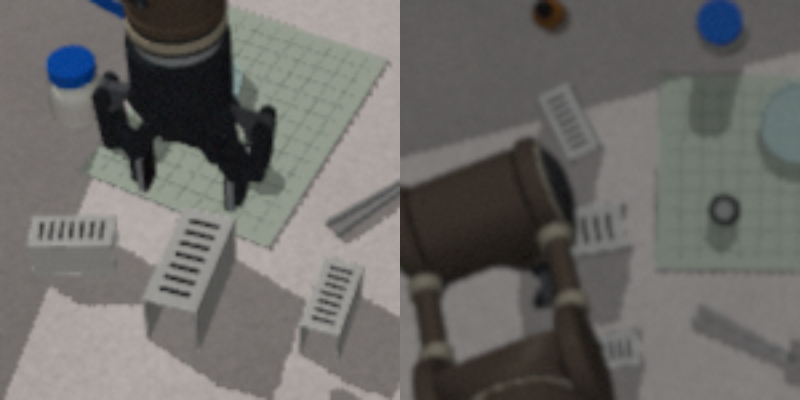

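The side view shows both fingers above the middle hood, with their tips at (145,185) and (235,205). The arm hides most of the hood in the top view. Descending now.

>>> step_arm(increments=[[6.5,0,0.1,3,0],[6.5,0,0.1,6,0],[6.5,0,0.1,8.5,0],[6.5,0,0.1,10,0],[6.5,0,0.1,10.7,0],[6.5,0,0.1,10.7,0],[6.5,0,0.1,10.7,0]])

```text
time_s: 2.45
ee_pos: [0.5099, 0.2505, 0.0238]
tool_rot: [[-0.171, 0.985, -0.001], [0.985, 0.171, -0.003], [-0.003, -0.002, -1.0]]
wrist_force: [0.2, 0.1, 0.2]
grip_width: 0.758
```

>>> step_arm(increments=[[4.0,0,0,0,0],[4.0,0,0,0,0],[4.0,0,0,0,0],[4.0,0,0,0,0],[4.0,0,0,0,0],[4.0,0,0,0,0]], force=35)

```text
time_s: 2.95
ee_pos: [0.5118, 0.2516, 0.0262]
tool_rot: [[-0.172, 0.985, 0.003], [0.985, 0.172, -0.001], [-0.002, 0.003, -1.0]]
wrist_force: [-0.8, 1.9, 7.8]
grip_width: 0.533
```

>>> step_arm(increments=[[4.0,0,0,-1,0],[4.0,0,0,-3,0],[4.0,0,0,-6,0],[4.0,0,0,-10,0],[4.0,0,0,-14,0],[4.0,0,0,-18,0],[4.0,0,0,-22,0],[4.0,0,0,-22,0]])

```text
time_s: 3.62
ee_pos: [0.5167, 0.254, 0.2575]
tool_rot: [[-0.171, 0.985, 0.021], [0.985, 0.171, 0.006], [0.002, 0.021, -1.0]]
wrist_force: [1.3, 1.4, 0.2]
grip_width: 0.532
```

```bash
python3 - <<'E'
from h import *
s=get_state(); print(s['ee_pos'],s['wrist_force'],s['grip_width'])
a=grab('side')['img'][...,::-1]
cv2.imwrite('pics/lift.png',cv2.resize(a[60:360,100:500],(800,600)))
E
```

```text
[0.51669894 0.25396656 0.25749563] [1.28393009 1.44761052 0.20657171] 0.5318675557866066
```

View pics/lift.png

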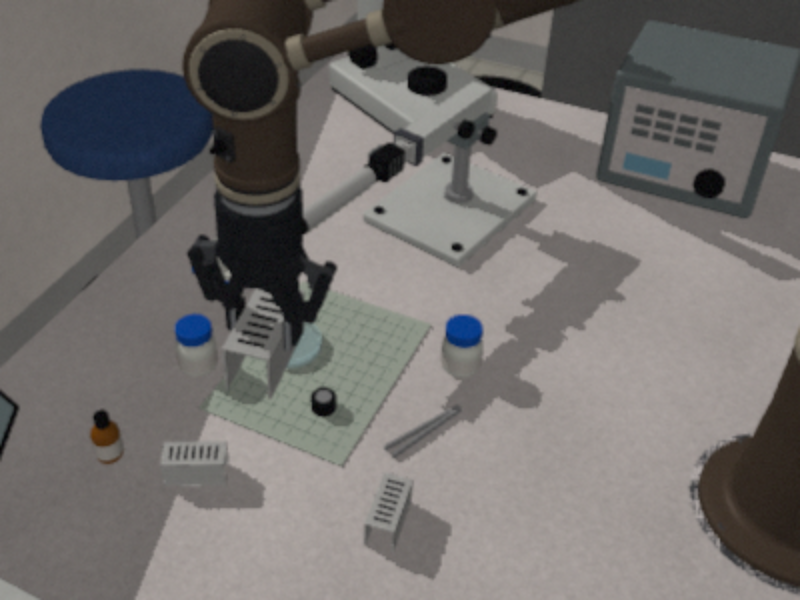

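The side view shows the hood held level between the fingers at about (260,340). Next I carry it above the lamp.

>>> step_arm(increments=[[4.0,-2,0.2,0.3,0.03],[4.0,-5,0.5,0.6,0.08],[4.0,-9,0.9,0.6,0.14],[4.0,-13,1.4,0.6,0.2],[4.0,-17,1.8,0.6,0.26],[4.0,-21,2.2,0.6,0.32],[4.0,-25,2.6,0.6,0.38],[4.0,-28,2.9,0.6,0.41]])

```text
time_s: 4.33
ee_pos: [0.5907, -0.0208, 0.2462]
tool_rot: [[0.239, 0.971, 0.013], [0.971, -0.239, 0.003], [0.006, 0.012, -1.0]]
wrist_force: [0.5, 1.7, -0.3]
grip_width: 0.529
```

```bash
cat > rel.py <<'E'
import sys; from h import *
def rel(x,y,z,deg):  # print tool-frame shift (cm) and twist to target
    s=get_state(); R=s['tool_rot']; d=R.T@(np.array([x,y,z])-s['ee_pos']); a=np.degrees(np.arctan2(R[1,1],R[0,1]))
    print('t',s['time_s'],'pos',s['ee_pos'].round(4),'yawy',a.round(2),'F',s['wrist_force'].round(1),'shift cm',(d*100).round(2),'twist',np.radians(a-deg).round(3),'tilt',R[:2,2].round(4))
if len(sys.argv)>4: rel(*map(float,sys.argv[1:5]))
E
python3 rel.py .6104 -.077 .25 -13.7
```

```text
t 4.3333 pos [ 0.5907 -0.0208  0.2462] yawy -13.86 F [ 0.5  1.7 -0.3] shift cm [-4.98  3.26 -0.37] twist -0.003 tilt [0.0131 0.0029]
```

>>> step_arm(increments=[[4.0,-2,1.3,-0.1,0],[4.0,-4,2.6,-0.2,0],[4.0,-5,3.3,-0.3,0],[4.0,-5,3.3,-0.3,0],[4.0,-5,3.3,-0.3,0]])

```text
time_s: 4.75
ee_pos: [0.61, -0.077, 0.2484]
tool_rot: [[0.241, 0.971, 0.011], [0.971, -0.241, 0.004], [0.007, 0.01, -1.0]]
wrist_force: [-0.6, -0.2, -1.0]
grip_width: 0.531
```

```bash
python3 rel.py .6104 -.077 .25 -13.7; python3 - <<'E'
from h import *
a=grab('side')['img'][...,::-1]; b=grab('top')['img'][...,::-1]
cv2.imwrite('pics/ab.png',np.hstack([cv2.resize(a[80:205,225:350],(400,400),interpolation=cv2.INTER_CUBIC),cv2.resize(b[120:245,230:355],(400,400),interpolation=cv2.INTER_CUBIC)]))
E
```

```text
t 4.75 pos [ 0.61   -0.077   0.2484] yawy -13.93 F [-0.6 -0.2 -1. ] shift cm [ 0.01  0.04 -0.16] twist -0.004 tilt [0.0111 0.0042]
```

View pics/ab.png

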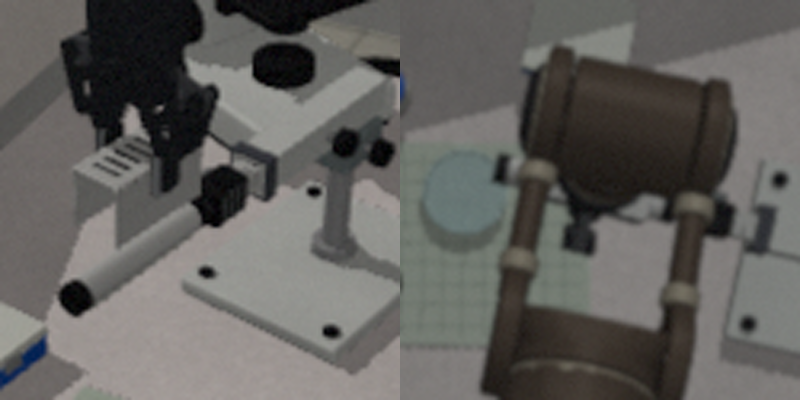

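```bash
python3 - <<'E'
from h import *
f=np.load('side.npz'); q=cloud(f); s=get_state()
c=cast(f,[[247.8,133.1],[261.9,141.9]],.2774); print('hood far corners',c.round(4))
e=cast(f,[[247.5,173.1]],.18); print('tube far end',e.round(4))
d=np.array([np.sin(np.radians(13.7)),np.cos(np.radians(13.7))]); n=np.array([d[1],-d[0]])
mid=c.mean(0)[:2]; print('hood centre',mid-d*.05,'lamp centre',e[0,:2]-d*.08)
df=(e[0,:2]-d*.08)-(mid-d*.05); print('lamp-hood along, lateral',df@d,df@n)
z=q[...,2]; m=(z>.262)&(z<.295)&(abs(q[...,0]-.61)<.09)&(abs(q[...,1]+.077)<.09)
m[145:]=0
P=q[m]; v,u=np.nonzero(m); print(len(P),u.min(),u.max(),v.min(),v.max())
for lo in np.arange(-.06,.07,.01):
    a=(P[:,:2]-s['ee_pos'][:2])@d; k=(a>lo)&(a<lo+.01)
    if k.sum()>2:
        w=((P[k,:2]-s['ee_pos'][:2])@n); print(round(lo,2),k.sum(),'lat',np.percentile(w,[2,98]).round(4),'z',np.median(P[k,2]).round(4))
E
```

```text
hood far corners [[ 0.638  -0.0314  0.2774]
 [ 0.5904 -0.0132  0.2774]]
tube far end [[ 0.6269 -0.0031  0.18  ]]
hood centre [ 0.6023402  -0.07088061] lamp centre [ 0.60794463 -0.08085959]
lamp-hood along, lateral -0.008367727908174492 0.007808382128142329
512 248 287 115 143
-0.05 5 lat [-0.0247 -0.0226] z 0.2636
-0.04 8 lat [-0.0256  0.0164] z 0.2681
-0.03 15 lat [-0.0244  0.0226] z 0.2771
-0.02 32 lat [-0.0178  0.0246] z 0.2782
-0.01 64 lat [-0.0382  0.0233] z 0.2777
0.0 143 lat [-0.0387  0.0355] z 0.2787
0.01 62 lat [-0.0265  0.0222] z 0.2773
0.02 64 lat [-0.0253  0.0201] z 0.2774
0.03 57 lat [-0.026   0.0204] z 0.2772
0.04 62 lat [-0.0247  0.0204] z 0.2764
```

```bash
cat > tube.py <<'E'
from h import *
from scipy.optimize import least_squares
def tube(n):
    f=np.load(n+'.npz'); q=cloud(f)[::1]; P=q[np.isfinite(q[...,0])]
    k=(P[:,2]>.165)&(P[:,2]<.20)&(P[:,1]>-.14)&(P[:,1]<-.012)&(abs(P[:,0]-.61-.2437*(P[:,1]+.08))<.022)
    P=P[k]
    def r(t):
        x,z,a=t; w=((P[:,0]-x)-np.tan(a)*(P[:,1]+.08))*np.cos(a); return np.hypot(w,P[:,2]-z)-.013
    o=least_squares(r,[.61,.18,.24],loss='soft_l1',f_scale=.002); x,z,a=o.x
    print(n,len(P),'x at y=-.08: %.4f z %.4f ang %.2f rms %.4f'%(x,z,np.degrees(a),np.sqrt(np.mean(o.fun**2))))
for n in('side','top'): tube(n)
E
python3 tube.py
```

```text
side 419 x at y=-.08: 0.6094 z 0.1803 ang 12.71 rms 0.0016
top 49 x at y=-.08: 0.6120 z 0.1809 ang 12.25 rms 0.0021
```

```bash
python3 - <<'E'
from h import *
s=get_state(); d=np.array([np.sin(np.radians(13.5)),np.cos(np.radians(13.5))]); n=np.array([d[1],-d[0]]); t=s['ee_pos'][:2]
q=cloud(np.load('side.npz')); P=q[np.isfinite(q[...,0])]; a=(P[:,:2]-t)@d; w=(P[:,:2]-t)@n
k=(abs(w)<.017)&(abs(a)<.12)
tb=k&(P[:,2]>.172)&(P[:,2]<.2); hd=k&(P[:,2]>.268)&(P[:,2]<.29)
print('tube far',np.sort(a[tb])[-12:].round(4)); print('hood far',np.sort(a[hd])[-12:].round(4))
hc=k&(P[:,2]>.225)&(P[:,2]<.29)
# grip: dark black points; sleeve gap
g=(abs(w)<.012)&(P[:,2]>.192)&(P[:,2]<.206)&(a<-.07)&(a>-.2)
h,e=np.histogram(a[g],np.arange(-.2,-.068,.004)); print(list(zip(e.round(3),h)))
E
```

```text
tube far [0.0781 0.0782 0.0783 0.0784 0.0786 0.0786 0.0787 0.0787 0.0788 0.079
 0.0795 0.0796]
hood far [0.0455 0.0456 0.0459 0.046  0.046  0.0466 0.0466 0.0466 0.0467 0.0474
 0.0482 0.0483]
[(np.float64(-0.2), np.int64(5)), (np.float64(-0.196), np.int64(8)), (np.float64(-0.192), np.int64(6)), (np.float64(-0.188), np.int64(7)), (np.float64(-0.184), np.int64(6)), (np.float64(-0.18), np.int64(6)), (np.float64(-0.176), np.int64(8)), (np.float64(-0.172), np.int64(4)), (np.float64(-0.168), np.int64(4)), (np.float64(-0.164), np.int64(6)), (np.float64(-0.16), np.int64(7)), (np.float64(-0.156), np.int64(12)), (np.float64(-0.152), np.int64(12)), (np.float64(-0.148), np.int64(1)), (np.float64(-0.144), np.int64(3)), (np.float64(-0.14), np.int64(1)), (np.float64(-0.136), np.int64(2)), (np.float64(-0.132), np.int64(7)), (np.float64(-0.128), np.int64(8)), (np.float64(-0.124), np.int64(8)), (np.float64(-0.12), np.int64(8)), (np.float64(-0.116), np.int64(7)), (np.float64(-0.112), np.int64(7)), (np.float64(-0.108), np.int64(7)), (np.float64(-0.104), np.int64(11)), (np.float64(-0.1), np.int64(8)), (np.float64(-0.096), np.int64(9)), (np.float64(-0.092), np.int64(10)), (np.float64(-0.088), np.int64(2)), (np.float64(-0.084), np.int64(2)), (np.float64(-0.08), np.int64(3)), (np.float64(-0.076), np.int64(3))]
```

The tube's far end is 31 mm beyond the hood's far edge where 30 mm is wanted, so the hood shifts 1 mm along and about 1.8 mm sideways. Lowering over the lamp.

>>> step_arm(increments=[[4.0,0.1,0.18,0,-0.008],[4.0,0.1,0.18,1.5,-0.008],[4.0,0.1,0.18,3,-0.008],[4.0,0.1,0.18,4.5,-0.008],[4.0,0.1,0.18,5.8,-0.008],[4.0,0.1,0.18,6.3,-0.008],[4.0,0.1,0.18,6.3,-0.008],[4.0,0.1,0.18,6.3,-0.008]])

```text
time_s: 5.52
ee_pos: [0.6128, -0.0745, 0.1857]
tool_rot: [[0.23, 0.973, 0.011], [0.973, -0.23, 0.004], [0.007, 0.01, -1.0]]
wrist_force: [0.2, 0.1, -0.5]
grip_width: 0.537
```

```bash
python3 rel.py .6121 -.0763 .167 -13.4
```

```text
t 5.5167 pos [ 0.6128 -0.0745  0.1857] yawy -13.3 F [ 0.2  0.1 -0.5] shift cm [-0.21 -0.04  1.87] twist 0.002 tilt [0.0113 0.0042]
```

>>> step_arm(increments=[[4.0,-0.2,0.15,0.5,0],[4.0,-0.2,0.3,0.5,0],[4.0,-0.2,0.45,0.5,0],[4.0,-0.2,0.55,0.5,0],[4.0,-0.2,0.55,0.5,0]])

```text
time_s: 5.93
ee_pos: [0.6177, -0.0778, 0.1811]
tool_rot: [[0.23, 0.973, 0.011], [0.973, -0.23, 0.004], [0.007, 0.01, -1.0]]
wrist_force: [-1.5, 0.7, -0.2]
grip_width: 0.529
```

>>> step_arm(increments=[[4.0,0,0.1,0,0],[4.0,0,0.2,0,0],[4.0,0,0.2,0,0]])

```text
time_s: 6.18
ee_pos: [0.6179, -0.0778, 0.1808]
tool_rot: [[0.229, 0.973, 0.006], [0.973, -0.229, 0.005], [0.006, 0.005, -1.0]]
wrist_force: [-4.9, 1.1, 2.2]
grip_width: 0.532
```

>>> step_arm(increments=[[4.0,0,-0.3,0,0],[4.0,0,-0.6,0,0],[4.0,0,-0.9,0,0],[4.0,0,-1.1,0,0],[4.0,0,-1.2,0,0],[4.0,0,-1.2,0,0]])

```text
time_s: 6.68
ee_pos: [0.6061, -0.075, 0.1809]
tool_rot: [[0.229, 0.973, 0.007], [0.973, -0.229, 0.005], [0.007, 0.005, -1.0]]
wrist_force: [-0.3, -0.9, 0.0]
grip_width: 0.532
```

>>> step_arm(increments=[[4.0,0,-0.1,0,0],[4.0,0,-0.2,0,0],[4.0,0,-0.2,0,0]])

```text
time_s: 6.93
ee_pos: [0.6048, -0.0748, 0.1811]
tool_rot: [[0.229, 0.973, 0.008], [0.973, -0.229, 0.005], [0.006, 0.007, -1.0]]
wrist_force: [1.8, -0.6, -1.6]
grip_width: 0.534
```

>>> step_arm(increments=[[4.0,0,0.3,0,0],[4.0,0,0.6,0,0],[4.0,0,0.66,0,0],[4.0,0,0.66,0.4,0],[4.0,0,0.66,0.8,0],[4.0,0,0.66,1.1,0],[4.0,0,0.66,1.2,0],[4.0,0,0.66,1.2,0]])

```text
time_s: 7.6
ee_pos: [0.6107, -0.0761, 0.1682]
tool_rot: [[0.229, 0.973, 0.007], [0.973, -0.229, 0.005], [0.006, 0.005, -1.0]]
wrist_force: [-0.4, 0.8, -1.1]
grip_width: 0.532
```

>>> step_arm(increments=[[4.0,0,0,0.1,0],[4.0,0,0,0.2,0],[4.0,0,0,0.3,0],[4.0,0,0,0.3,0]])

```text
time_s: 7.93
ee_pos: [0.611, -0.0762, 0.1672]
tool_rot: [[0.229, 0.973, 0.007], [0.973, -0.229, 0.004], [0.006, 0.006, -1.0]]
wrist_force: [-3.7, 0.7, 5.7]
grip_width: 0.536
```

```bash
python3 rel.py .6116 -.0765 .167 -13.5
```

```text
t 7.9333 pos [ 0.611  -0.0762  0.1672] yawy -13.26 F [-3.7  0.7  5.7] shift cm [-0.02  0.06  0.02] twist 0.004 tilt [0.0074 0.0045]
```

>>> step_arm(increments=[[4.0,0,0.02,0,0],[4.0,0,0.02,0,0],[5.0,0,0.02,0,0],[5.6,0,0.02,0,0],[6.2,0,0.02,0,0],[6.6,0,0.02,0,0],[6.6,0,0.02,0,0]])

```text
time_s: 8.52
ee_pos: [0.6112, -0.0762, 0.1671]
tool_rot: [[0.229, 0.973, 0.007], [0.973, -0.229, 0.005], [0.006, 0.006, -1.0]]
wrist_force: [-0.2, 0.2, 0.2]
grip_width: 0.777
```

```bash
python3 rel.py .5855 -.182 .25 -13.5; python3 - <<'E'
from h import *
a=grab('side')['img'][...,::-1]; b=grab('top')['img'][...,::-1]
cv2.imwrite('pics/rel.png',np.hstack([cv2.resize(a[80:205,225:350],(400,400),interpolation=cv2.INTER_CUBIC),cv2.resize(b[120:245,230:355],(400,400),interpolation=cv2.INTER_CUBIC)]))
E
```

```text
t 8.5167 pos [ 0.6112 -0.0762  0.1671] yawy -13.26 F [-0.2  0.2  0.2] shift cm [-10.83  -0.03  -8.36] twist 0.004 tilt [0.0072 0.0045]
```

View pics/rel.png

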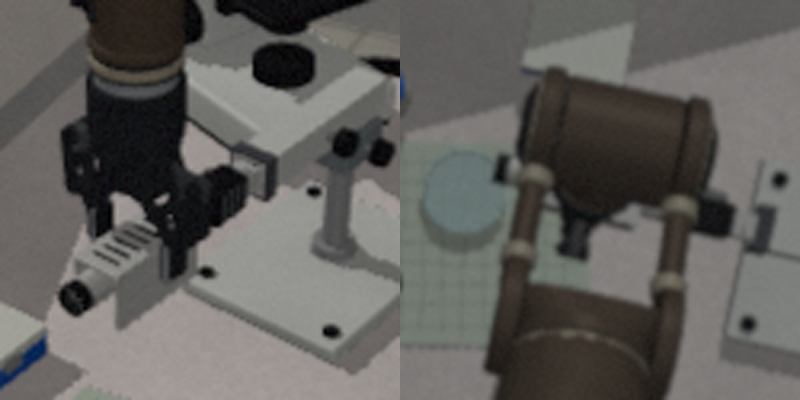

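The hood hangs on the lamp with the fingers open either side of it, and it looks level. Rising, then moving back to above the grip.

>>> step_arm(increments=[[6.6,0,0,-1.5,0],[6.6,0,0,-4,0],[6.6,0,0,-7,0],[6.6,-2,0,-9,0],[6.6,-5,0,-9.5,0],[6.6,-8,0,-9.5,0],[6.6,-10.8,0,-9.5,0],[6.6,-10.8,0,-9.5,0]])

```text
time_s: 9.28
ee_pos: [0.5848, -0.1866, 0.2619]
tool_rot: [[0.233, 0.972, 0.007], [0.972, -0.233, 0.001], [0.003, 0.007, -1.0]]
wrist_force: [-0.2, 0.3, -0.0]
grip_width: 0.778
```

```bash
python3 - <<'E'
from h import *
a=grab('side'); grab('top'); a=a['img'][...,::-1]
cv2.imwrite('pics/hang.png',cv2.resize(a[80:205,225:350],(600,600),interpolation=cv2.INTER_CUBIC))
s=get_state()
d=np.array([np.sin(np.radians(13.5)),np.cos(np.radians(13.5))]); n=np.array([d[1],-d[0]])
for nm in('side','top'):
    q=cloud(np.load(nm+'.npz')); P=q[np.isfinite(q[...,0])]; r=P[:,:2]-[.6112,-.0762]; a=r@d; w=r@n
    hd=(abs(w)<.035)&(abs(a)<.07)&(P[:,2]>.188)&(P[:,2]<.206)
    A=np.c_[a[hd],w[hd],np.ones(hd.sum())]; k=np.ones(len(A),bool); z=P[hd,2]
    for _ in range(3):
        c=np.linalg.lstsq(A[k],z[k],rcond=None)[0]; k=abs(A@c-z)<.004
    print(nm,hd.sum(),'slope along,lat deg',np.degrees(c[:2]).round(2),'z',c[2].round(4),'along ext',np.percentile(a[hd],[1,99]).round(4),'lat',np.percentile(w[hd],[1,99]).round(4))
    tb=(abs(w)<.012)&(P[:,2]>.172)&(P[:,2]<.2)&(abs(a)<.12); print(' tube far',np.sort(a[tb])[-6:].round(4))
E
python3 rel.py .5862 -.182 .165 -13.5
```

```text
side 561 slope along,lat deg [-0.62  1.28] z 0.196 along ext [-0.066   0.0671] lat [-0.0256  0.0215]
 tube far [0.0793 0.0793 0.0794 0.08   0.0801 0.0805]
top 727 slope along,lat deg [-0.34 -0.16] z 0.1964 along ext [-0.0672  0.067 ] lat [-0.0215  0.0238]
 tube far [0.0759 0.0765 0.0766 0.0773 0.0778 0.0779]
t 9.3833 pos [ 0.5854 -0.1827  0.2614] yawy -13.39 F [-1.1  1.3  0.2] shift cm [0.02 0.   9.64] twist 0.002 tilt [0.0073 0.005 ]
```

View pics/hang.png

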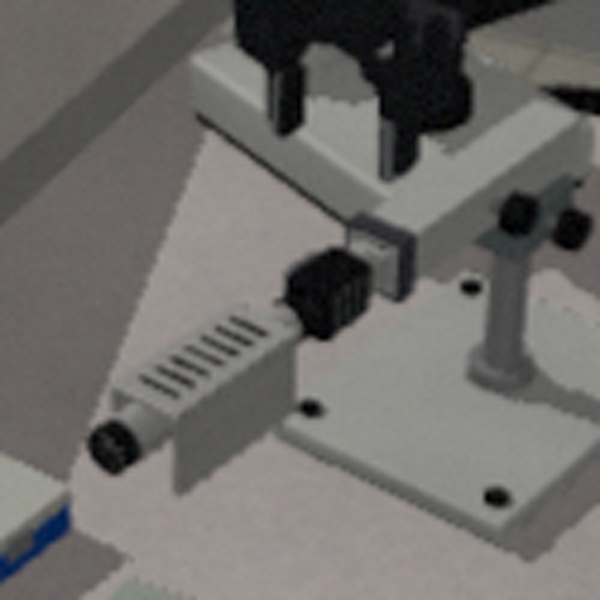

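The hood hangs level: plane-fit slopes are about 1° or less in both views. It is centred to about 1 mm. Next I lower onto the grip.

>>> step_arm(increments=[[6.6,0.1,0.14,1,0],[6.6,0.1,0.14,4,0],[6.6,0.1,0.14,7,0],[6.6,0.1,0.14,9,0],[6.6,0.1,0.14,10.2,0],[6.6,0.1,0.14,10.4,0],[6.6,0.1,0.14,10.4,0],[6.6,0.1,0.14,10.4,0]])

```text
time_s: 10.05
ee_pos: [0.589, -0.1814, 0.1586]
tool_rot: [[0.231, 0.973, 0.009], [0.973, -0.231, 0.004], [0.006, 0.008, -1.0]]
wrist_force: [0.2, 0.1, 0.5]
grip_width: 0.772
```

```bash
cat > lat.py <<'E'
from h import *
s=get_state(); t=np.radians(13.4); d=np.array([np.sin(t),np.cos(t)]); n=np.array([d[1],-d[0]]); p=s['ee_pos']
print(s['time_s'],'along',(p[:2]@d).round(4),'lat',(p[:2]@n).round(4),'z',p[2].round(4),'F along,lat,z',(s['wrist_force'][:2]@d).round(2),(s['wrist_force'][:2]@n).round(2),s['wrist_force'][2].round(2),'width mm',(s['grip_width']*85).round(2))
R=s['tool_rot'];print('dir of +along in tool xy',(R.T@np.r_[d,0]).round(4))
E
python3 lat.py
```

```text
Traceback (most recent call last):
  File "lat.py", line 3, in <module>
    print(s['time_s'],'along',(p[:2]@d).round(4),'lat',(p[:2]@n).round(4),'z',p[2].round(4),'F along,lat,z',(s['wrist_force'][:2]@d).round(2),(s['wrist_force'][:2]@n).round(2),s['wrist_force'][2].round(2),'width mm',(s['grip_width']*85).round(2))
                                                                                                                                                                                                                        ^^^^^^^^^^^^^^^^^^^^^^^^^^
AttributeError: 'float' object has no attribute 'round'
```

>>> step_arm(increments=[[5.0,0,-0.12,0.1,0],[4.2,0,-0.12,0.1,0],[3.8,0,-0.12,0.1,0],[3.4,0,-0.12,0.1,0],[2.8,0,-0.12,0.1,0],[2.5,0,-0.12,0.1,0],[2.5,0,-0.12,0.1,0],[2.5,0,-0.12,0.1,0]], force=30)

```text
time_s: 10.72
ee_pos: [0.5892, -0.1823, 0.1606]
tool_rot: [[0.23, 0.973, 0.013], [0.973, -0.23, 0.002], [0.005, 0.012, -1.0]]
wrist_force: [0.3, -1.2, 7.3]
grip_width: 0.385
```

```bash
sed -i "s/(s\['grip_width'\]\*85).round(2)/round(s['grip_width']*85,2)/" lat.py; python3 lat.py
```

```text
10.7167 along -0.0408 lat 0.6154 z 0.1606 F along,lat,z -1.05 0.6 7.34 width mm 32.73
dir of +along in tool xy [1.     0.0018 0.0047]
```

The width is 32.7 mm, so the button is fully in, and the side force is small. Drawing the arm out gently.

>>> step_arm(increments=[[2.5,0.3,0,0,0],[2.5,0.9,0,0,0],[2.5,1.6,0,0.01,0],[2.5,2.4,0,0.01,0],[2.5,3.2,0.01,0.01,0],[2.5,3.9,0.01,0.02,0],[2.5,4.3,0.01,0.02,0],[2.5,4.4,0.01,0.02,0]])

```text
time_s: 11.38
ee_pos: [0.5991, -0.1381, 0.1606]
tool_rot: [[0.229, 0.973, 0.011], [0.973, -0.229, 0.002], [0.005, 0.011, -1.0]]
wrist_force: [-1.2, -2.3, 0.6]
grip_width: 0.38
```

```bash
python3 lat.py
```

```text
11.3833 along 0.0045 lat 0.6148 z 0.1606 F along,lat,z -2.52 -0.62 0.64 width mm 32.33
dir of +along in tool xy [1.     0.0029 0.005 ]
```

>>> step_arm(increments=[[2.5,0.3,0,0,0],[2.5,0.9,0,0,0],[2.5,1.6,0,0.01,0],[2.5,2.3,0.01,0.01,0],[2.5,2.9,0.01,0.02,0],[2.5,3.3,0.01,0.02,0],[2.5,3.5,0.01,0.02,0],[2.5,3.5,0.01,0.02,0]])

```text
time_s: 12.05
ee_pos: [0.607, -0.1029, 0.1606]
tool_rot: [[0.228, 0.974, 0.011], [0.974, -0.228, 0.004], [0.006, 0.01, -1.0]]
wrist_force: [-2.7, 0.0, 3.0]
grip_width: 0.383
```

>>> step_arm(increments=[[2.5,0,0,0,0],[2.5,0,0,0,0],[2.5,0,0,0,0]])

```text
time_s: 12.3
ee_pos: [0.607, -0.1028, 0.1606]
tool_rot: [[0.229, 0.973, 0.011], [0.974, -0.229, 0.004], [0.007, 0.01, -1.0]]
wrist_force: [-2.8, -1.3, 2.1]
grip_width: 0.379
```

```bash
python3 lat.py; python3 - <<'E'
from h import *
a=grab('side')['img'][...,::-1]; b=grab('top')['img'][...,::-1]
print(get_state()['time_s'])
cv2.imwrite('pics/out.png',np.hstack([cv2.resize(a[90:190,250:350],(400,400),interpolation=cv2.INTER_CUBIC),cv2.resize(b[140:240,260:360],(400,400),interpolation=cv2.INTER_CUBIC)]))
E
```

```text
12.3 along 0.0407 lat 0.6143 z 0.1606 F along,lat,z -1.95 -2.4 2.08 width mm 32.2
dir of +along in tool xy [1.     0.0032 0.0066]
12.4
```

View pics/out.png

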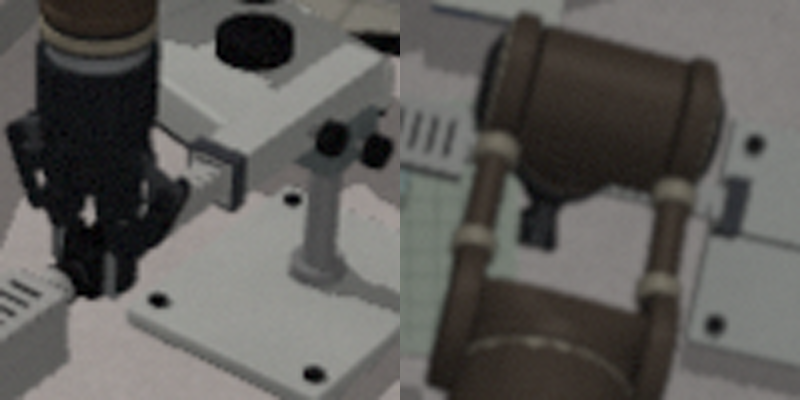

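The side view shows the bar drawn out, the fingers on the grip and the hood still on the lamp. To check the travel without the gripper, I compare the tube's dark end cap before and after, and zoom in on the scale.

```bash
python3 - <<'E'
from h import *
t=np.radians(13.4); d=np.array([np.sin(t),np.cos(t)])
def cap(img,f,c):   # darkness-weighted centroid of the black end cap near predicted world point
    M=np.linalg.inv(f['cam_to_world']); p=M@np.r_[c,.18,1]; K=f['K']
    u=K[0,0]*p[0]/-p[2]+K[0,2]; v=-K[1,1]*p[1]/-p[2]+K[1,2]
    for _ in range(6):
        x0,y0=int(round(u))-8,int(round(v))-8; g=cv2.cvtColor(img[y0:y0+17,x0:x0+17],cv2.COLOR_BGR2GRAY).astype(float)
        yy,xx=np.mgrid[:17,:17]; w=np.clip(55-g,0,None)*(np.hypot(xx-8,yy-8)<8); u=(w*xx).sum()/w.sum()+x0; v=(w*yy).sum()/w.sum()+y0
    return np.array([u,v]),w.sum()
for n in('side','top'):
    f=dict(np.load(n+'.npz')); old=cv2.resize(cv2.imread(f'pics/{n}0.png'),(512,384),interpolation=cv2.INTER_AREA); new=np.ascontiguousarray(f['img'][...,::-1])
    a,wa=cap(old,f,np.array([.629,-.001])); b,wb=cap(new,f,np.array([.629,-.001])+d*.081)
    A=cast(f,[a],.18)[0,:2]; B=cast(f,[b],.18)[0,:2]; print(n,a.round(2),wa,b.round(2),wb,A.round(4),B.round(4),'moved along',((B-A)@d).round(4),'lat',((B-A)@[d[1],-d[0]]).round(4))
f=np.load('side.npz')['img'][...,::-1]
cv2.imwrite('pics/z.png',np.hstack([cv2.resize(f[118:153,285:320],(400,400),interpolation=cv2.INTER_CUBIC),cv2.resize(f[135:225,215:305],(400,400),interpolation=cv2.INTER_CUBIC)])*1)
E
```

```text
side [248.26 172.72] 2849.0 [226.06 189.14] 3393.0 [ 0.626  -0.0053] [0.6423 0.0743] moved along 0.0813 lat -0.0026
top [261.13 172.87] 499.0 [232.57 165.95] 542.0 [ 0.6257 -0.0051] [0.6443 0.0744] moved along 0.0816 lat -0.0004
```

View pics/z.png

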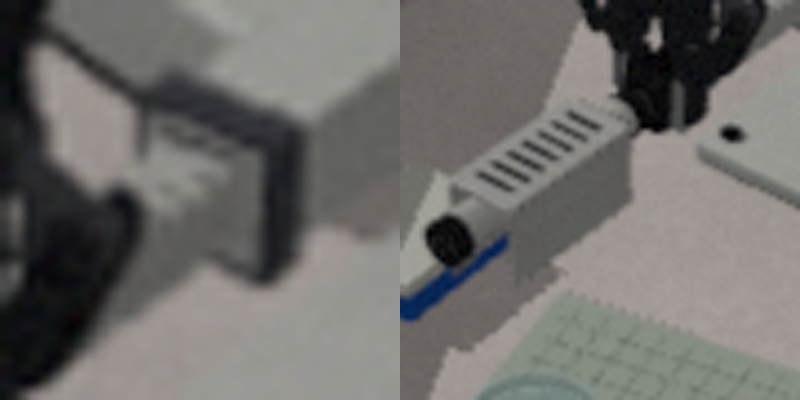

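Both views give 81.3 to 81.6 mm of travel, and the arm's own reading gives 81.5 mm. From 19.5 mm that puts the arm at about 101 mm. In the zoom the full-width line at (185,130) lies just outside the collar face, which agrees. The hood is still hanging. Backing off 1 mm.

>>> step_arm(increments=[[2.5,-0.05,0,0,0],[2.5,-0.1,0,0,0],[2.5,-0.1,0,0,0],[2.5,-0.1,0,0,0],[2.5,-0.1,0,0,0]])

```text
time_s: 12.82
ee_pos: [0.6068, -0.1039, 0.1606]
tool_rot: [[0.229, 0.973, 0.011], [0.973, -0.229, 0.004], [0.006, 0.01, -1.0]]
wrist_force: [-3.4, -2.0, 2.1]
grip_width: 0.384
```

```bash
python3 lat.py; python3 - <<'E'
from h import *
f=grab('side')['img'][...,::-1]; grab('top')
cv2.imwrite('pics/z2.png',np.hstack([cv2.resize(f[118:153,285:320],(400,400),interpolation=cv2.INTER_CUBIC),cv2.resize(f[135:225,215:305],(400,400),interpolation=cv2.INTER_CUBIC)]))
E
python3 lat.py
```

```text
12.8167 along 0.0395 lat 0.6144 z 0.1606 F along,lat,z -2.77 -2.83 2.09 width mm 32.62
dir of +along in tool xy [1.     0.0031 0.0063]
12.9167 along 0.0395 lat 0.6144 z 0.1606 F along,lat,z -3.06 -3.31 1.64 width mm 32.62
dir of +along in tool xy [1.     0.0031 0.0063]
```

View pics/z2.png

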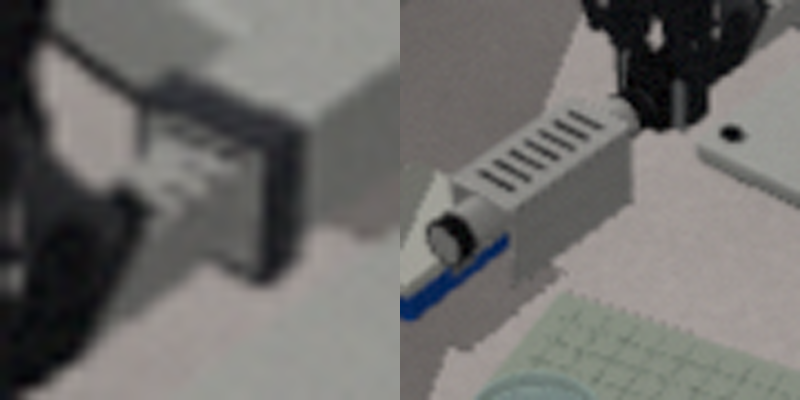

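```bash
python3 -c "
from plant import bot; print(bot.sign_off())"; python3 lat.py
```

```text
the job is handed in; nothing more can be done
None
the job is handed in; nothing more can be done
```

The job is handed in. The largest hood hangs on the bar lamp, and the arm is drawn out to about 100 mm, held there with the button squeezed.

**Hood:** I centred it sideways by touching the lamp lightly on each side. It is centred along the lamp to about 1 mm. The surface fits gave a tilt of at most 1.3° (side view) and 0.3° (top view), and the last picture shows it still hanging level.

**Button:** the fingers read 32.6 mm across the grip, where 33 mm means fully in.

**Arm extension:** about 99.8 mm, from a net 80.3 mm of gripper travel plus the 19.5 mm start. Before a last 1 mm back-off, the gripper reading and both cameras agreed on the travel to within 0.3 mm. The long line is at the collar face in the last picture, though the start position and the low image resolution leave about 1 mm of doubt.

**Forces and time:** the wrist forces I read stayed below 8 N. The job took about 13 s of robot time.

**Disagreements and gaps:**
- The two cameras disagreed by about 3 mm in absolute position, so I relied on relative measurements and touch.
- The lamp-angle estimates ranged from 12.3° to 14.1°; I used about 13.4°.
- I did not measure the other objects again at the end, but no move or reading suggested contact with them.

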